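# Sample cup between the scale and the tube rack

### The job

Get the leaf sample ready for weighing: take the wide sample cup with the screw cap from among the dropper bottles and stand it upright on the table between the kitchen scale and the tube rack, midway across the gap and in line with the middles of both. Leave the scale and the rack where they are.

Things in the scene. Friction and masses are not known exactly. Their poses are not given: they have to be found in the camera images.
- cup: the sample cup to move: a round 60 ml cup with straight translucent sides and a wide flat screw cap; body 40 mm across, cap 44 mm across from 59 to 76 mm height, 76 mm tall overall, 35 to 70 g; the cap does not turn or come off. It stands on the right-hand part of the table, beyond the rack, with two slimmer dropper bottles (28 mm across, pointed tops, 73 mm tall) 9 to 20 cm away. Origin: centre of its underside; z up.
- scale: the flat white kitchen scale, 138 (its x) by 194 (its y) by 36 mm high, loose on the table. Origin: centre of its underside; z up. Its y axis points along its length toward the display end, which faces the robot; its -x side faces the tube rack, which stands to its right as the robot sees it.
- rack: the orange tube rack with three small tubes in it, 56 (its x) by 128 (its y) by 47 mm high, the tubes rising to about 60 mm; loose on the table. Origin: centre of its underside; z up. It stands parallel to the scale with its middle in line with the scale's (its axes point the same way as the scale's), its +x long side facing the scale's -x side across a clear gap of 115 to 140 mm. The cup belongs on the table in the middle of this gap.
Things that resemble listed ones, but are neither listed nor needed, are in the scene too. There is more than one size of the cup; the job needs the middle-sized.

How it is judged:
By the outcome, as a careful person would: the job done as asked, in the order asked, and still so for the second after the job is handed in, with the robot touching nothing.
It also fails if it takes over 32 s, if anything falls off the work surface, if the arm or the gripper's body presses on something with over 40 N, if the wrist force passes 120 N, or if a joint passes its speed limit or range.

### The arm

A 6-joint arm with a two-finger parallel gripper is mounted at the origin on a cart in front of the work surface, level with it; the furniture and walls round the work are solid. World frame = base frame: x ahead of the robot, y to its left, z up, the work surface at z = 0. Lengths are in mm, angles in rad, forces in N, time in s.
With the tool pointing down it reaches from about 275 to 1000 mm from the base axis. Payload 8.4 kg.
Tool frame: the origin (TCP) lies at the very end of the fingers, on their centre line; the grasp point (between the pads) lies 19 mm behind it; z points along the fingers, y is the direction in which the jaws open and shut (so a half turn about z gives the same grasp; the last joint's range is limited). The gripper opens to 85 mm and grips with 20 to 120 N. Pads are 22 mm wide; open, the fingers measure 114 mm over their backs; the gripper's body (76 mm by 85 mm) begins 54 mm behind the grasp point. The pads swing forward as they close: fully open they stand 13 mm farther back than shut.
Start: joints at [-1.332, 0.353, 1.633, -0, 1.155, -0.002], TCP at [149.048, -606.97, 231.281] pointing down, gripper open.
Joint ranges: [-2.63, 2.63], [-0.92, 2.1], [0.06, 2.66], [-1.3, 4.44], [0, 2.69], [-3.02, 3.02]. Speed limits (rad/s): [2.22, 2.22, 2.79, 3.14, 3.14, 3.14].

### API

Orientations are given as [roll, pitch, yaw] about the fixed x, y, z axes, in that order (R = Rz(yaw) Ry(pitch) Rx(roll)).
In Python, from rig import sense, grab_frame, get_calibration, sign_off, boxes_of, trace gives the robot as it stands.
- The arm moves only by the tool servo_tool, never from a script. Its argument "rows" is a list of rows, each a list of 3 entries, a list of its own where there are three numbers: the finger opening in mm, from 0 to 85.4, then the shift along the tool's x, y, z in mm, then the turn, a rotation vector about the tool's x, y, z in degrees. A call has 1 to 8 rows; each row shifts and turns the commanded pose from where the row before left it, along the tool's axes as they then stand; what a row does not reach is not made up. A row lasts 1/8 s, in which the tool goes at most 62.5 mm and 10.7 degrees, less where a joint would pass 70% of its speed; a pose out of reach is approached as far as the arm can. A call is refused whole if a number of a shift passes 62.5 or a number of a turn 10.7, either way. A call with a gripper value outside its range is refused whole. The fingers move at their own pace and stop on an object; "force" is the grip in N (left out, the last holds). Time passes only in rows, so rows that do not move let the fingers close. It gives the time, the measured TCP pose, the force and the opening at its end, in the units of the state.
- sense(): the state, without advancing time (a new reading comes with each control period).
- grab_frame(name): name is "side" or "top"; returns the picture (400x640x3 uint8, blue, green, red); there is no depth.
- get_calibration(name): a dict with "intrinsics" (3x3 intrinsics, pixels), "k1" (the pictures are not rectified: a ray, as slopes to the right and down, at radius r is drawn at 1 + k1 r^2 times it, then the intrinsics apply), "world_to_cam" (4x4, takes a point from world to camera coordinates). Camera axes: x right, y down, z forward; pixel columns grow to the right and rows downward; lengths in mm; the calibration is good to about 2 mm. A picture is of the moment at which its call begins. get_calibration takes no time and is no camera call.
- sign_off(): hands the job in, once; it reports no verdict.
Trained networks look in the newest picture that a camera, given by its name, has taken for a name from the list of things; names that differ only in an ending like _2 or _b are one class to them, and where a whole thing is asked for, a point or a joint stands for the part that bears it (a point fixed in the world has none). Each returns a list of dicts, best first, with "conf" (0 to 1); they miss things now and then, are a little off and sometimes report something else, mostly with a low value. They report only what shows in the picture. A call takes as long as a camera call. They do not tell look-alikes from the thing itself.
- boxes_of(camera, thing): "centre" ([x, y, z] in mm, in the coordinates of the camera as it stood for that picture, good to about 4 mm: the middle of the surface that is visible of it).
- trace(camera, thing): "mask" (400x640 bool, what is visible of it).
The state is a dict: "clock": time; "qpos": joint angles; "qvel": joint speeds; "joint_efforts": joint torques, N m; "eef_pos": TCP position; "tcp_rot": TCP orientation; "contact_force": force on the tool from outside, world axes, zero at the start; "wrist_torque": the same for the moment, N m; "opening": opening from 0.0 (shut) to 1.0 (fully open).
Only numpy, scipy, OpenCV 4.12 (cv2) and the standard library are available. Lean on these libraries where they do the work, as an engineer would, in place of code of your own. Each camera call takes 0.05 s, during which the arm holds its last target. There are 200 camera calls.

## Working session

There is one attempt and no reset: what is moved stays moved. The work goes in short steps, Python scripts to look and compute and a tool call to move; the robot and the scene stay as the last step left them, time stands still between calls to the robot, and variables do not carry over. Pictures are saved under pics/ and viewed, about 8 in all and at most 12, crops included, and the job is handed in when it is done.

Besides the shell and the picture viewer there is one more tool, called after "Call:" as name(argument=value, ...), one argument or row to a line, values as JSON. servo_tool: Moves the arm, as the interface text tells. Its arguments: {"type":"object","properties":{"rows":{"type":"array","items":{"type":"array"}},"force":{"type":"number"}},"required":["rows"]}

```bash
mkdir -p pics; cat > h.py <<'E'
import numpy as np, cv2
from rig import *
def w(cam,p):
    T=np.array(get_calibration(cam)["world_to_cam"]); return (np.linalg.inv(T)@np.r_[p,1])[:3]
def px(cam,P):
    c=get_calibration(cam);T=np.array(c["world_to_cam"]);K=np.array(c["intrinsics"])
    q=T@np.r_[P,1];s=q[:2]/q[2];s=s*(1+c["k1"]*(s@s));return (K@np.r_[s,1])[:2]
def ray(cam,uv,z):
    "pixel -> world point on plane z"
    c=get_calibration(cam);K=np.array(c["intrinsics"]);T=np.linalg.inv(np.array(c["world_to_cam"]))
    s0=(np.linalg.inv(K)@np.r_[uv,1])[:2];s=s0.copy()
    for _ in range(20): s=s0/(1+c["k1"]*(s@s))
    d=T[:3,:3]@np.r_[s,1];o=T[:3,3];return o+d*(z-o[2])/d[2]
E
python3 - <<'E'
from h import *
for c in("top","side"):
    im=grab_frame(c);cv2.imwrite(f"pics/{c}0.png",im)
    print(c,"cam at",np.linalg.inv(np.array(get_calibration(c)["world_to_cam"]))[:3,3].round())
    for t in("cup","scale","rack"):
        for b in boxes_of(c,t):
            P=w(c,b["centre"]);print(t,round(b["conf"],2),P.round(1),px(c,P).round())
print(sense())
E
```

```text
top cam at [ 371.  -84. 1137.]
cup 0.83 [ 684.5 -182.2  103.8] [366. 143.]
cup 0.64 [ 573.6 -269.7   72.9] [402. 192.]
scale 0.87 [588.9 161.7  35.2] [225. 189.]
rack 0.62 [617.6 -54.   50.2] [312. 176.]
side cam at [ 454. -862.  649.]
cup 0.83 [ 683.3 -205.    77. ] [379. 219.]
cup 0.77 [ 581.6 -285.8   60.6] [337. 257.]
scale 0.73 [592.  137.3  27.8] [312. 156.]
rack 0.86 [618.  -65.8  26.4] [335. 201.]
{'clock': 0.4, 'qpos': array([-1.33242608e+00,  3.53084573e-01,  1.63350477e+00, -5.66160799e-05,
        1.15521621e+00, -2.40835699e-03]), 'qvel': array([ 0.00017232, -0.00111162,  0.00153758,  0.00046385, -0.0006713 ,
       -0.0001752 ]), 'joint_efforts': array([ 1.41418177e-04, -6.04552388e+01, -3.42009079e+01, -7.31814737e-06,
        3.88485147e-03,  9.09356345e-06]), 'eef_pos': array([ 148.99769301, -606.90683328,  231.18321322]), 'tcp_rot': array([-3.14137963e+00,  5.12792892e-05,  2.40801470e-01]), 'contact_force': array([-0.8191797 ,  0.19895358, -0.04056156]), 'wrist_torque': array([-0.01350276, -0.05655573,  0.00498318]), 'opening': 1.0001200083453914}
```

View pics/top0.png

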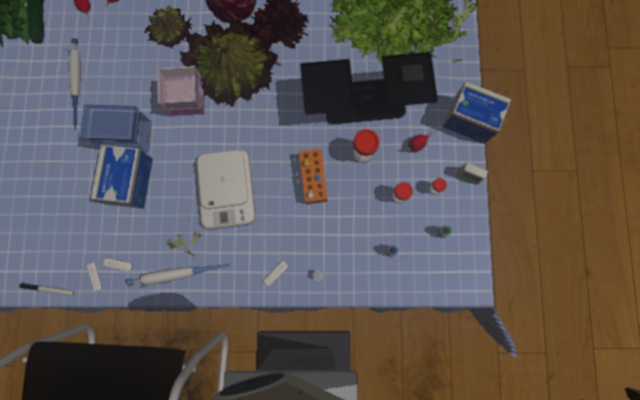

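View pics/side0.png

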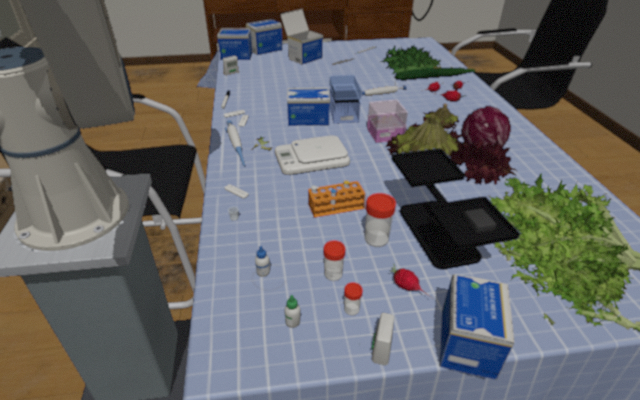

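The top view shows three red-capped cups, at (366,143) large, (402,192) middle and (438,185) small. The scale is at (225,190) and the rack at (313,176). I'll refine the poses by fitting silhouettes.

```bash
cat >> h.py <<'E'
from scipy.optimize import minimize
def boxpts(sx,sy,h):
    return np.array([[a*sx/2,b*sy/2,z] for a in(-1,1) for b in(-1,1) for z in(0,h)])
def cyl(prof):
    t=np.linspace(0,2*np.pi,24,endpoint=False)
    return np.array([[r*np.cos(a),r*np.sin(a),z] for r,z in prof for a in t])
MOD=dict(scale=boxpts(138,194,36),rack=boxpts(56,128,47),cup=cyl([(20,0),(20,59),(22,59),(22,76)]))
S=4
def sil(cam,pts,p):
    c,s=np.cos(p[2]),np.sin(p[2]);P=pts@np.array([[c,s,0],[-s,c,0],[0,0,1]])+[p[0],p[1],0]
    q=np.array([px(cam,v) for v in P])*S+S/2-.5
    m=np.zeros((400*S,640*S),np.uint8);cv2.fillConvexPoly(m,cv2.convexHull(np.round(q*16).astype(np.int32)),1,shift=4);return m>0
def fit(masks,pts,p0,yaw=True):
    big={c:cv2.resize(m.astype(np.uint8)*255,None,fx=S,fy=S,interpolation=cv2.INTER_LINEAR)>127 for c,m in masks.items()}
    def f(v):
        p=[v[0],v[1],v[2]/100 if yaw else 0];e=0
        for c,b in big.items():
            m=sil(c,pts,p);e+=1-(m&b).sum()/(m|b).sum()
        return e/len(big)
    v0=np.r_[p0[:2],p0[2]*100]
    r=minimize(f,v0,method="Nelder-Mead",options=dict(initial_simplex=[v0,v0+[15,0,0],v0+[0,15,0],v0+[0,0,8]],xatol=.1,fatol=1e-4,maxiter=150))
    return np.r_[r.x[:2],r.x[2]/100],r.fun
def masks(cam,thing,P):
    "mask nearest to world point P"
    u=px(cam,P);best=None
    for t in trace(cam,thing):
        m=t["mask"]
        if m.sum()<20: continue
        d=np.hypot(*(np.argwhere(m).mean(0)[::-1]-u))
        if d<12 and (best is None or d<best[0]): best=(d,m)
    return None if best is None else best[1]
E
cat > m.py <<'E'
from h import *
import sys
g=dict(scale=[590,160,0.05],rack=[618,-60,0.05],cup=[578,-275,0])
for a in sys.argv[1:]:
    k,x,y=a.split(',');g[k]=[float(x),float(y),0]
for c in("top","side"): grab_frame(c)
for k in (g if len(sys.argv)<2 else [a.split(',')[0] for a in sys.argv[1:]]):
    ms={c:masks(c,k,[*g[k][:2],MOD[k][:,2].max()/2]) for c in("top","side")}
    ms={c:m for c,m in ms.items() if m is not None}
    for sub in [[c] for c in ms]+[list(ms)]:
        p,e=fit({c:ms[c] for c in sub},MOD[k],g[k],k!="cup")
        print(k,sub,p.round(3),"1-IoU",round(e,3))
E
time python3 m.py
```

```text
scale ['top'] [591.875 161.926   1.735] 1-IoU 0.125
scale ['side'] [592.879 172.629   1.641] 1-IoU 0.163Traceback (most recent call last):
  File "m.py", line 11, in <module>
    p,e=fit({c:ms[c] for c in sub},MOD[k],g[k],k!="cup")
        ~~~^^^^^^^^^^^^^^^^^^^^^^^^^^^^^^^^^^^^^^^^^^^^^
  File "h.py", line 34, in fit
    r=minimize(f,v0,method="Nelder-Mead",options=dict(initial_simplex=[v0,v0+[15,0,0],v0+[0,15,0],v0+[0,0,8]],xatol=.1,fatol=1e-4,maxiter=150))
    res = _minimize_neldermead(fun, x0, args, callback, bounds=bounds,
                               **options)
    fxr = func(xr)
    fx = function(np.copy(x), *(wrapper_args + args))
  File "h.py", line 31, in f
    m=sil(c,pts,p);e+=1-(m&b).sum()/(m|b).sum()
  File "h.py", line 24, in sil
    q=np.array([px(cam,v) for v in P])*S+S/2-.5
                ~~^^^^^^^
  File "h.py", line 6, in px
    c=get_calibration(cam);T=np.array(c["world_to_cam"]);K=np.array(c["intrinsics"])
ValueError: time passes only in moves, steps and waits

real	0m27.090s
user	0m7.664s
sys	0m5.321s
```

```bash
python3 - <<'E'
s=open('h.py').read()
s=s.replace("from rig import *\n","from rig import *\nCAL={c:get_calibration(c) for c in('top','side')}\n",1)
a,b=s.split("CAL=",1);l,b=b.split("\n",1)
open('h.py','w').write(a+"CAL="+l+"\n"+b.replace('get_calibration(cam)','CAL[cam]'))
m=open('m.py').read().replace("scale=[590,160,0.05],rack=[618,-60,0.05]","scale=[590,160,1.65],rack=[618,-60,1.65]").replace("float(y),0]","float(y),1.65]")
m=m.replace('''    for sub in''','''    for c,q in ms.items(): np.save(f"mask_{k}_{c}.npy",q)
    for sub in''')+'print("clock",sense()["clock"])\n'
open('m.py','w').write(m)
E
time python3 m.py
```

```text
scale ['top'] [591.679 162.51    1.727] 1-IoU 0.099
scale ['side'] [591.398 172.444   1.557] 1-IoU 0.207
scale ['top', 'side'] [592.293 164.238   1.678] 1-IoU 0.165
rack ['top'] [621.396 -55.423   1.703] 1-IoU 0.032
rack ['side'] [622.798 -52.85    1.725] 1-IoU 0.039
rack ['top', 'side'] [621.986 -55.021   1.702] 1-IoU 0.045
cup ['top'] [ 5.75373e+02 -2.71947e+02  4.20000e-02] 1-IoU 0.176
cup ['side'] [ 5.77532e+02 -2.68283e+02  2.10000e-02] 1-IoU 0.154
cup ['top', 'side'] [ 5.76516e+02 -2.71685e+02  3.60000e-02] 1-IoU 0.168
clock 1.0
real	0m23.410s
user	0m11.225s
sys	0m3.351s
```

```bash
python3 - <<'E'
from h import *
im={c:cv2.imread(f"pics/{c}0.png") for c in("top","side")}
P=dict(scale=[591.7,162.5,1.71],rack=[621.5,-55,1.705],cup=[576,-271,0])
rows=[]
for c,boxes in(("top",[(190,140,80,100),(370,160,80,60)]),("side",[(265,125,100,60),(310,230,60,60)])):
    big=cv2.resize(im[c],None,fx=S,fy=S,interpolation=cv2.INTER_CUBIC)
    big=cv2.convertScaleAbs(big,alpha=1.3)
    for k in P:
        for m,col in((sil(c,MOD[k],P[k]),(0,255,0)),(cv2.resize(np.load(f"mask_{k}_{c}.npy").astype(np.uint8),None,fx=S,fy=S)>0,(255,0,255))):
            cs,_=cv2.findContours(m.astype(np.uint8),0,2);cv2.drawContours(big,cs,-1,col,1)
    rows.append([big[y*S:(y+h)*S,x*S:(x+w_)*S] for x,y,w_,h in boxes])
H=np.zeros((600,800,3),np.uint8)
for (y,x),t in zip([(0,0),(0,400),(340,400),(400,0)],[rows[0][0],rows[0][1],rows[1][1],rows[1][0]]):
    t=t[:600-y,:800-x];H[y:y+t.shape[0],x:x+t.shape[1]]=t
cv2.imwrite("pics/ov.png",H)
E
```

```text
(no output)
```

View pics/ov.png

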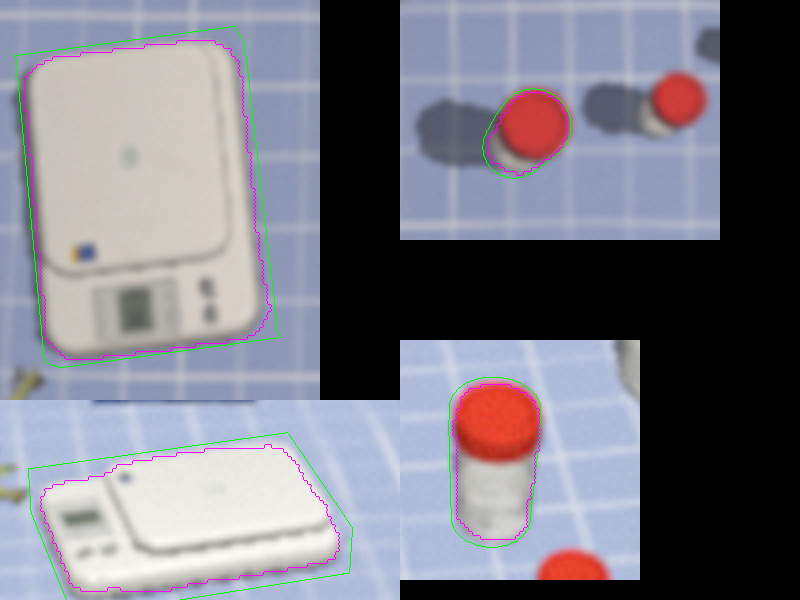

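The fits agree with the picture: the middle cup is at about (576,-271), and the target is about (609.6,33.5). I'll grip the cap with the jaws along the gap's length, at yaw ≈ 1.707.

Call:
servo_tool(
  rows=[
    [85,[0,0,0],[0,0,-10.5]],
    [85,[0,0,0],[0,0,-10.5]],
    [85,[0,0,0],[0,0,-10.5]],
    [85,[0,0,0],[0,0,-10.5]],
    [85,[0,0,0],[0,0,-10.5]],
    [85,[0,0,0],[0,0,-10.5]],
    [85,[0,0,0],[0,0,-10.5]],
    [85,[0,0,0],[0,0,-10.5]],
  ],
  force=30,
)

```text
clock: 2.0
eef_pos: [149.0, -607.0, 231.3]
tcp_rot: [-3.142, 0.0, 1.713]
contact_force: [-0.0, 0.0, -0.2]
opening: 0.998
```

Call:
servo_tool(
  rows=[
    [85,[27,46,0],[0,0,0]],
    [85,[27,46,0],[0,0,0]],
    [85,[27,46,0],[0,0,0]],
    [85,[27,46,0],[0,0,0]],
    [85,[27,46,0],[0,0,0]],
    [85,[27,46,0],[0,0,0]],
    [85,[27,46,0],[0,0,0]],
    [85,[27,46,0],[0,0,0]],
  ],
)

```text
clock: 3.0
eef_pos: [485.7, -341.9, 231.5]
tcp_rot: [3.141, 0.0, 1.707]
contact_force: [0.2, 0.1, -0.5]
opening: 0.994
```

Call:
servo_tool(
  rows=[
    [85,[27,46,0],[0,0,0]],
    [85,[27,46,0],[0,0,0]],
    [85,[0,0,0],[0,0,0]],
    [85,[0,0,0],[0,0,0]],
  ],
)

```text
clock: 3.5
eef_pos: [567.8, -277.1, 231.0]
tcp_rot: [-3.141, -0.0, 1.708]
contact_force: [0.2, -0.3, 0.0]
opening: 0.994
```

```bash
cat > d.py <<'E'
from h import *
import sys
from scipy.spatial.transform import Rotation as R
s=sense();M=R.from_euler("xyz",s["tcp_rot"])
print("clock",s["clock"],"tcp",s["eef_pos"].round(1),"rot",np.array(s["tcp_rot"]).round(3),"F",s["contact_force"].round(1),"open",round(s["opening"],3))
if len(sys.argv)>3: print("tool shift",M.inv().apply(np.array(list(map(float,sys.argv[1:4])))-s["eef_pos"]).round(1))
E
python3 d.py 576 -271 48
```

```text
clock 3.5 tcp [ 567.8 -277.1  231. ] rot [-3.141 -0.     1.708] F [ 0.2 -0.3  0. ] open 0.994
tool shift [  4.9   9.1 183. ]
```

Call:
servo_tool(
  rows=[
    [85,[5,9,20],[0,0,0]],
    [85,[0,0,40],[0,0,0]],
    [85,[0,0,40],[0,0,0]],
    [85,[0,0,30],[0,0,0]],
    [85,[0,0,25],[0,0,0]],
    [85,[0,0,20],[0,0,0]],
    [85,[0,0,12],[0,0,0]],
    [85,[0,0,0],[0,0,0]],
  ],
)

```text
clock: 4.5
eef_pos: [575.9, -270.8, 43.5]
tcp_rot: [-3.14, -0.001, 1.707]
contact_force: [-0.5, -0.3, 0.9]
opening: 0.994
```

```bash
python3 d.py; python3 - <<'E'
from h import *
im=grab_frame("side");cv2.imwrite("pics/s1.png",cv2.resize(im[150:350,230:470],None,fx=3,fy=3,interpolation=cv2.INTER_CUBIC))
E
```

```text
clock 4.5 tcp [ 575.9 -270.8   43.5] rot [-3.140e+00 -1.000e-03  1.707e+00] F [-0.5 -0.3  0.9] open 0.994
```

View pics/s1.png

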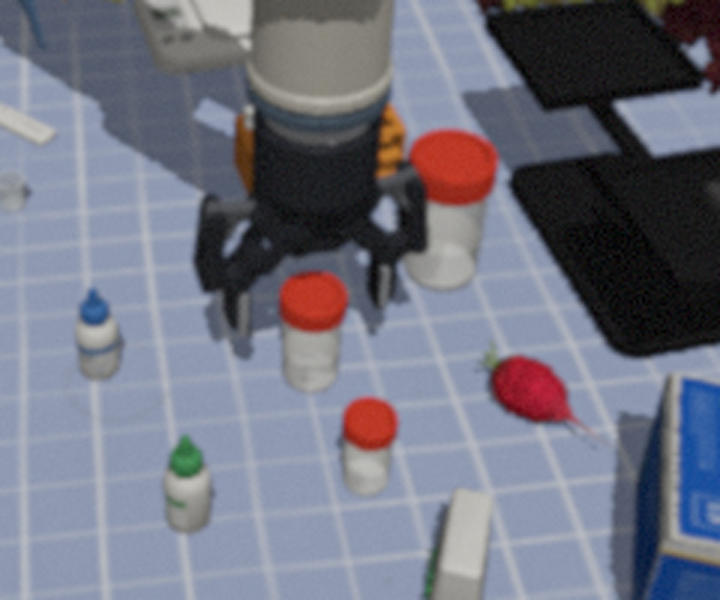

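The middle cup's cap at crop (313,300) sits between the open fingers at (238,310) and (382,285), and its neighbours are clear. Now I'll close the gripper.

Call:
servo_tool(
  rows=[
    [30,[0,0,0],[0,0,0]],
    [30,[0,0,0],[0,0,0]],
    [30,[0,0,0],[0,0,0]],
    [30,[0,0,0],[0,0,0]],
    [30,[0,0,0],[0,0,0]],
    [30,[0,0,0],[0,0,0]],
  ],
  force=35,
)

```text
clock: 5.3
eef_pos: [577.0, -271.2, 45.2]
tcp_rot: [3.14, 0.001, 1.707]
contact_force: [-1.3, 0.3, 6.1]
opening: 0.491
```

Call:
servo_tool(
  rows=[
    [30,[0,0,-10],[0,0,0]],
    [30,[0,0,-20],[0,0,0]],
    [30,[0,0,-30],[0,0,0]],
    [30,[0,0,-30],[0,0,0]],
    [30,[0,0,-20],[0,0,0]],
    [30,[0,0,-10],[0,0,0]],
    [30,[0,0,0],[0,0,0]],
    [30,[0,0,0],[0,0,0]],
  ],
)

```text
clock: 6.3
eef_pos: [575.8, -270.6, 163.2]
tcp_rot: [-3.14, -0.001, 1.707]
contact_force: [-1.0, 0.4, -1.1]
opening: 0.496
```

```bash
python3 d.py 609.6 33.5 164; python3 - <<'E'
from h import *
for c in("side","top"):
    im=grab_frame(c)
    for b in boxes_of(c,"cup"): print(c,round(b["conf"],2),w(c,b["centre"]).round())
    if c=="side": cv2.imwrite("pics/s2.png",cv2.resize(im[130:330,230:470],None,fx=3,fy=3,interpolation=cv2.INTER_CUBIC))
E
```

```text
clock 6.3 tcp [ 575.8 -270.6  163.2] rot [-3.140e+00 -1.000e-03  1.707e+00] F [-1.   0.4 -1.1] open 0.496
tool shift [296.7  74.7  -0.6]
side 0.87 [ 578. -284.  173.]
side 0.74 [ 596. -372.   52.]
side 0.61 [ 684. -205.   82.]
side 0.26 [634. -67.  29.]
top 0.9 [ 684. -181.  109.]
top 0.54 [ 586. -365.   55.]
```

View pics/s2.png

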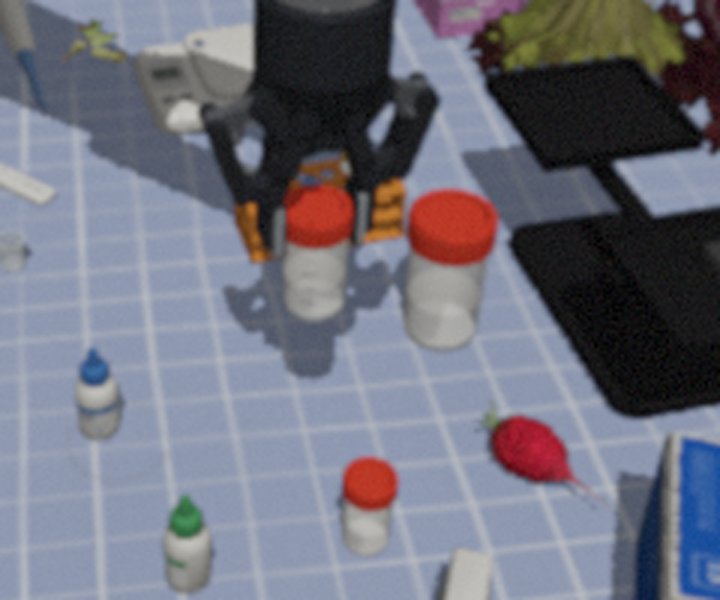

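The cup is gripped by its cap, upright and clear (crop (318,255)). I'll carry it over the rack.

Call:
servo_tool(
  rows=[
    [30,[20,5,0],[0,0,0]],
    [30,[42,10.5,0],[0,0,0]],
    [30,[52,13,0],[0,0,0]],
    [30,[52,13,0],[0,0,0]],
    [30,[52,13,0],[0,0,0]],
    [30,[42,10.5,0],[0,0,0]],
    [30,[25,6.5,0],[0,0,0]],
    [30,[12,3,0],[0,0,0]],
  ],
)

```text
clock: 7.5
eef_pos: [609.6, 35.7, 164.1]
tcp_rot: [-3.141, -0.0, 1.709]
contact_force: [-1.0, 1.2, -0.3]
opening: 0.495
```

Call:
servo_tool(
  rows=[
    [30,[0,0,15],[0,0,0]],
    [30,[0,0,25],[0,0,0]],
    [30,[0,0,20],[0,0,0]],
    [30,[0,0,15],[0,0,0]],
    [30,[0,0,5],[0,0,0]],
    [30,[0,0,0],[0,0,0]],
    [30,[0,0,0],[0,0,0]],
  ],
)

```text
clock: 8.38
eef_pos: [610.5, 33.4, 85.0]
tcp_rot: [3.14, 0.0, 1.707]
contact_force: [0.2, -0.0, -0.4]
opening: 0.494
```

```bash
python3 d.py 609.6 33.5 45; python3 - <<'E'
from h import *
im=grab_frame("side");cv2.imwrite("pics/s3.png",cv2.resize(im[90:260,230:430],None,fx=3.5,fy=3.5,interpolation=cv2.INTER_CUBIC))
E
```

```text
clock 8.375 tcp [610.5  33.4  85. ] rot [3.14  0.    1.707] F [ 0.2 -0.  -0.4] open 0.494
tool shift [ 0.2 -0.9 40. ]
```

View pics/s3.png

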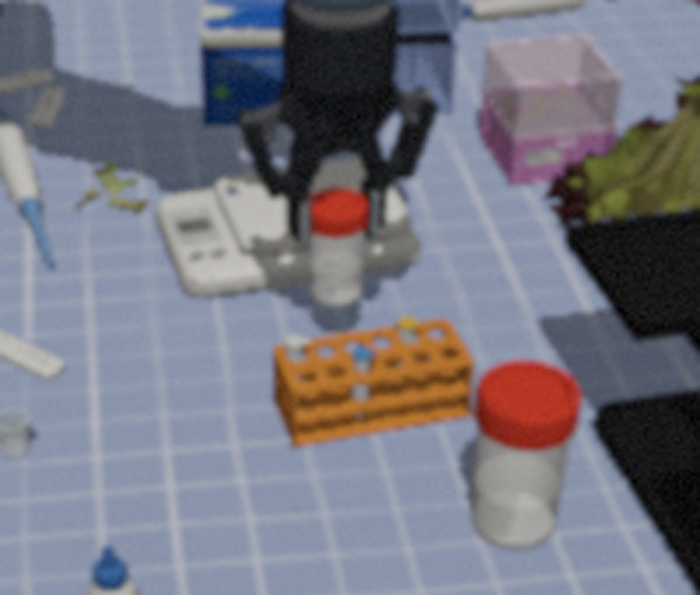

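The cup hangs upright in the gap at crop (340,250), between the scale and the rack. Lowering gently.

Call:
servo_tool(
  rows=[
    [30,[0,-0.5,12],[0,0,0]],
    [30,[0,0,12],[0,0,0]],
    [30,[0,0,8],[0,0,0]],
    [30,[0,0,4],[0,0,0]],
    [30,[0,0,2],[0,0,0]],
    [30,[0,0,1],[0,0,0]],
    [30,[0,0,0],[0,0,0]],
    [30,[0,0,0],[0,0,0]],
  ],
)

```text
clock: 9.43
eef_pos: [609.6, 33.4, 45.5]
tcp_rot: [3.141, 0.0, 1.707]
contact_force: [0.2, 0.2, 0.6]
opening: 0.493
```

Call:
servo_tool(
  rows=[
    [30,[0,0,0.5],[0,0,0]],
    [30,[0,0,0.5],[0,0,0]],
    [30,[0,0,0],[0,0,0]],
  ],
)

```text
clock: 9.8
eef_pos: [609.8, 33.4, 45.2]
tcp_rot: [3.141, 0.0, 1.707]
contact_force: [-1.8, -0.0, 7.8]
opening: 0.491
```

Contact is about 8 N, so the cup is seated. I'll open and rise straight up.

Call:
servo_tool(
  rows=[
    [55,[0,0,0],[0,0,0]],
    [70,[0,0,0],[0,0,0]],
    [85,[0,0,0],[0,0,0]],
    [85,[0,0,0],[0,0,0]],
    [85,[0,0,0],[0,0,0]],
    [85,[0,0,0],[0,0,0]],
  ],
)

```text
clock: 10.55
eef_pos: [609.4, 33.4, 44.3]
tcp_rot: [-3.142, -0.0, 1.707]
contact_force: [0.4, -0.2, 0.1]
opening: 0.993
```

Call:
servo_tool(
  rows=[
    [85,[0,0,-20],[0,0,0]],
    [85,[0,0,-40],[0,0,0]],
    [85,[0,0,-50],[0,0,0]],
    [85,[0,0,-50],[0,0,0]],
    [85,[-40,0,0],[0,0,0]],
    [85,[-55,0,0],[0,0,0]],
    [85,[-55,0,0],[0,0,0]],
    [85,[-55,0,0],[0,0,0]],
  ],
)

```text
clock: 11.55
eef_pos: [637.5, -171.4, 206.2]
tcp_rot: [3.14, 0.001, 1.707]
contact_force: [0.4, 1.0, -0.8]
opening: 0.994
```

Call:
servo_tool(
  rows=[
    [85,[-55,0,0],[0,0,0]],
    [85,[-55,0,0],[0,0,0]],
    [85,[-55,0,0],[0,0,0]],
    [85,[-30,0,0],[0,0,0]],
    [85,[0,0,0],[0,0,0]],
    [85,[0,0,0],[0,0,0]],
  ],
)

```text
clock: 12.3
eef_pos: [663.5, -362.2, 205.1]
tcp_rot: [3.141, -0.0, 1.707]
contact_force: [-0.9, 0.7, -1.0]
opening: 0.997
```

```bash
python3 d.py; python3 m.py scale,592,162 rack,622,-55 cup,609,33; python3 - <<'E'
from h import *
a=grab_frame("top")[120:250,180:440];b=grab_frame("side")[110:230,250:470]
a=cv2.resize(a,None,fx=2.3,fy=2.3,interpolation=2);b=cv2.resize(b,(a.shape[1],int(120*a.shape[1]/220)),interpolation=2)
v=np.vstack([a,b])[:600];print(v.shape);cv2.imwrite("pics/end.png",v)
E
```

```text
clock 12.3 tcp [ 663.5 -362.2  205.1] rot [ 3.141 -0.     1.707] F [-0.9  0.7 -1. ] open 0.997
scale ['top'] [591.213 161.933   1.741] 1-IoU 0.12
scale ['side'] [592.223 172.845   1.625] 1-IoU 0.24
scale ['top', 'side'] [589.817 164.999   1.655] 1-IoU 0.188
rack ['top'] [622.053 -55.448   1.703] 1-IoU 0.037
rack ['side'] [621.056 -52.737   1.677] 1-IoU 0.123
rack ['top', 'side'] [621.679 -54.989   1.701] 1-IoU 0.091
cup ['top'] [609.795  31.441   1.703] 1-IoU 0.06
cup ['side'] [612.276  43.632   1.636] 1-IoU 0.247
cup ['top', 'side'] [610.02   31.287   1.687] 1-IoU 0.159
clock 12.7
(600, 598, 3)
```

View pics/end.png

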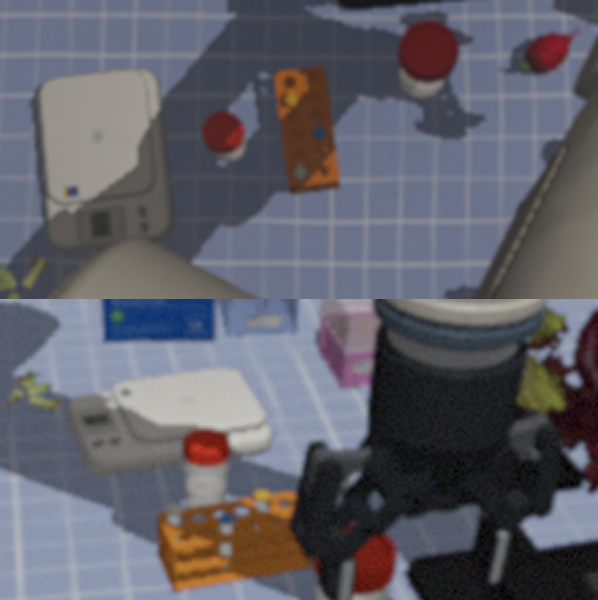

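The cup stands upright in the gap (top view, crop (223,135)), and the scale and rack haven't moved. It measures (610,32) against a target of (609.6,33.5), and the gripper is free at 205 mm height.

```bash
python3 -c "
from rig import *
print(sign_off())"
```

```text
the job is handed in; nothing more can be done
None
```

The middle-sized cup now stands upright on the table between the scale and the rack, and I handed the job in at about 12.8 s. I gripped it by the cap, carried it over the rack and released it on light contact (about 8 N).

**Position:** the top camera puts the cup at about (610, 31.5) mm, against a computed mid-gap target of (609.6, 33.5).

**Scale and rack:** the top-camera fits before and after agree to about 1 mm, so neither appears to have moved.

**Arm:** it was clear of everything, with the gripper open and the tool at 205 mm height.

**Checks that disagreed:**
- The side-camera fits were poor. The cup was partly hidden by the rack (fitted y of 44 mm, overlap error 0.25).
- The side camera also put the scale about 10 mm off in y from the top camera, because its edges are rounded and the fit assumed a square box. I relied on the top camera and on overlays of the fits on the pictures.
- I expect the final position to be good to about 2–3 mm.

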